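Feed a box tray from the stack magazine into the squaring jig

ROBOT

A 7-joint arm with a two-finger parallel gripper is mounted at the origin on the work surface. World frame = base frame: x ahead of the robot, y to its left, z up, the work surface at z = 0. Lengths are in mm, angles in rad, forces in N, time in s.
With the tool pointing down it reaches from about 400 to 900 mm from the base axis. Payload 5.5 kg.
Tool frame: the origin (TCP) lies at the very end of the fingers, on their centre line; the grasp point (between the pads) lies 19 mm behind it (robot.grasp_offset is the z of the grasp point in the tool frame, in mm); z points along the fingers, y is the direction in which the jaws open and shut (so a half turn about z gives the same grasp; the last joint's range is limited). The gripper opens to 85 mm and grips with 20 to 120 N. Pads are 22 mm wide; open, the fingers measure 114 mm over their backs; the gripper's body (76 mm by 85 mm) begins 54 mm behind the grasp point. The pads swing forward as they close: fully open they stand 13 mm farther back than shut.
Start: joints at [1.369, 0.501, -0.427, 1.55, 0.221, 1.138, -0.21], TCP at [291.39, -581.026, 231.31] pointing down, gripper open.
Joint ranges: [-2.88, 2.88], [-0.31, 2.03], [-1.54, 1.56], [0.2, 2.42], [-1.41, 4.55], [0.19, 2.02], [-2.57, 2.57]. Speed limits (rad/s): [2.57, 2.57, 3.14, 3.14, 3.14, 3.14, 3.14].

INTERFACE

Orientations are given as a unit quaternion [w, x, y, z].
In Python, from plant import robot, snapshot, order, recognise, outline_of gives the robot as it stands.
- The arm moves only by the shell command python3 -m jog 'ROWS' [OPENING] [FORCE]. ROWS is JSON, a list of rows, each a list of 2 entries, a list of its own where there are three numbers: the shift along the world's x, y, z in units of 0.1 m (1.0 is 0.1 m), then the turn, a rotation vector about the world's x, y, z in units of 0.5 rad (1.0 is 0.5 rad). A call has 1 to 12 rows; each row is the pose to reach, as a shift and turn from the pose commanded when the call began; what a row does not reach only later rows make up. A row lasts 1/12 s, in which the tool goes at most 41.7 mm and 7.16 degrees, less where a joint would pass 70% of its speed; a pose out of reach is approached as far as the arm can. A call with a number of a shift or a turn outside -1 to 1 is refused whole. A call with a gripper value outside its range is refused whole. OPENING is the opening, from -1 (shut) to 1 (fully open), set as the call begins (- or left out, the last holds). The fingers move at their own pace and stop on an object; FORCE is the grip in N (left out, the last holds). Time passes only in rows, so rows that repeat a pose let the fingers close. It gives the time, the measured TCP pose, the force and the opening at its end, in the units of the state.
- robot.get_obs(): the state, without advancing time (a new reading comes with each control period).
- snapshot(name): name is "scene" or "top" or "wrist"; returns a dict with "pixels" (480x640x3 uint8, red, green, blue), "K" (3x3 intrinsics, pixels), "world_from_camera" (4x4, takes a point from camera to world coordinates); the wrist camera has in their place "hand_eye" (4x4, takes a point from camera to tool coordinates, whose origin is the TCP and whose axes are the flange's). Camera axes: x right, y down, z forward; pixel columns grow to the right and rows downward; lengths in mm; the calibration is good to about 2 mm. A picture is of the moment at which its call begins: read the wrist's pose just before it. There is no depth.
- order.hand_in(): hands the job in, once; it reports no verdict.
Trained networks look in a picture, given as the dict that the camera call returned (one of the last four; its "shot" number tells which), for a name from the list of things; names that differ only in an ending like _2 or _b are one class to them, and where a whole thing is asked for, a point or a joint stands for the part that bears it (a point fixed in the world has none). Each returns a list of dicts, best first, with "conf" (0 to 1); they miss things now and then, are a little off and sometimes report something else, mostly with a low value. They report only what shows in the picture. A call takes as long as a camera call. They do not tell look-alikes from the thing itself.
- recognise(picture, name): "location" ([column, row] in pixels, amid what is visible of it).
- outline_of(picture, name): "region" (480x640 bool, what is visible of it) and "location" ([column, row] in pixels, amid what is visible of it).
The state is a dict: "time": time; "q": joint angles; "qd": joint speeds; "joint_torque": joint torques, N m; "tool_pos": TCP position; "orientation": TCP orientation; "contact_force": force on the tool from outside, world axes, zero at the start; "ft_torque": the same for the moment, N m; "grip_width": finger opening in mm.
Only numpy, scipy, OpenCV 4.12 (cv2) and the standard library are available. Lean on these libraries where they do the work, as an engineer would, in place of code of your own. Each camera call takes 0.05 s, during which the arm holds its last target. There are 200 camera calls.

TASK

Slide the bottom box tray out from under the stack in the magazine, keeping it down on the cutting mat and leaving the other trays in the magazine. Slide it on into the plywood squaring jig until it is fully home against the end stop and the fence, then push the sliding jaw up against it so that it is nipped square. Leave the other things on the bench where they are.

Things in the scene. Friction and masses are not known exactly. Their poses are not given: they have to be found in the camera images.
- magazine: Fixed aluminium stack magazine without floor, holding three trays. Origin on the mat, centre of the stack; exit along its own -x. Inside 164 x 114 mm; side walls 50 mm high, outer faces y = -63 and 63 mm, x -88 to 88; rear posts at x 82 to 88. The exit's two gate ears (x -88 to -82, 66 mm apart, z 20 to 50 mm) let only the bottom tray pass; the trays above are held and drop down by themselves.
- tray: The bottom tray: open shallow rigid-cardboard box tray, brown walls, white inside, 160 (its x) x 110 (its y) x 16 mm high, walls and floor 4 mm thick, about 80 g. Origin: centre of its underside. It stands on the mat; its -x end wall (outer face x = -80 mm) sticks out 55 to 70 mm beyond the trays above, so that this wall and some of the tray's open inside are free from above.
- tray_2: Middle tray, same shape; inside the magazine, underside 16 mm above the mat. Origin: centre of its underside.
- tray_3: Top tray, same shape. Origin: centre of its underside.
- jig: Fixed plywood squaring jig on the mat, no floor. Origin on the mat, where the centre of a tray fully home lies, axes along the tray's; trays enter along its own -x, +x end open. Bars 20 mm thick, 22 mm high: end stop, face x = -80 mm, y -75 to 110; fence, face y = -55 mm, x -105 to 100. Opposite the fence the sliding jaw on a 6 mm high steel bed (x -70 to 50, y 102 to 197 mm).
- jaw (a joint): Travel (m) of the jig's jaw along the jig's -y, towards the fence: at 0 its face is at y = 97 mm in the jig's frame, at 0.042 it touches a tray that is home; range 0 to 0.060, starts at 0 to 0.010. Takes about 3 N, stays where it is left. Plywood block 90 mm along x (centre x = -10 mm), 60 mm deep in y, top 24 mm above the mat.
- jaw_post (a point): Top centre of the upright black round post on the jaw by which it is pushed or gripped: 24 mm diameter, 45 mm tall, top 69 mm above the mat, axis 30 mm behind the jaw's face.
- glue_bottle: Loose white glue bottle, 52 mm diameter, 130 mm high, standing beside the magazine. Origin: centre of its underside.
- caliper: Loose calipers lying behind the magazine, 200 mm long (its x), jaws to its -y, 13 mm high.
- white_box: Loose small white gift box, 73 x 73 x 52 mm.
- brown_box: Loose dark brown gift box, 126 x 166 x 46 mm.
- tape_roll: Loose roll of paper tape lying flat, 100 mm diameter, 24 mm high.
- steel_rule: Loose short steel rule lying flat, 200 mm long (its x), 30 mm wide, 5 mm thick.
- glue_brush: Loose brush lying flat, 180 mm long (its x).
Things that resemble listed ones, but are neither listed nor needed, are in the scene too. Leave any black look-alike of the tray alone.

How it is judged (in metres and radians):
On the way, in this order (a step that is already met when the one before it is completed fails the run):
1. the bottom tray is wholly out of the magazine, flat on the mat (x of tray in the frame of magazine below -0.172 m and height (world z) of tray below 0.01 m and angle between tray's own z axis and vertical below 0.08 rad), for 0.1 s.
2. the tray lies in the jig's pocket, its front end within 15 mm of the end stop (x of tray in the frame of jig between -0.006 and 0.015 m and y of tray in the frame of jig between -0.006 and 0.045 m and height (world z) of tray below 0.01 m), for 0.1 s.
At the end, for the whole second after the job is handed in: The tray lies flat in the jig within 4 mm of home (end stop and fence), square within 0.05 rad; the jaw is within 3 mm of it (joint above 0.039); the other two trays are still in the magazine, within 15 mm of the centre of its footprint; all at rest (x of tray in the frame of jig between -0.004 and 0.004 m and y of tray in the frame of jig between -0.004 and 0.004 m and angle between the x axis of tray and the x axis of jig, either way round below 0.05 rad and height (world z) of tray below 0.004 m and angle between tray's own z axis and vertical below 0.04 rad and value of joint jaw above 0.039 m and horizontal distance between each of tray_2, tray_3 and magazine below 0.015 m and linear speed of each of tray, tray_2, tray_3 below 0.01 m/s and velocity of joint jaw below 0.005 m/s); the robot touches nothing.
It fails at once if the bottom tray is lifted more than 25 mm off the mat (height (world z) of tray above 0.025 m).
It fails at once if another tray leaves the magazine (x of any of tray_2, tray_3 in the frame of magazine below -0.03 m or height (world z) of any of tray_2, tray_3 above 0.06 m).
It fails at once if a bystander is shoved more than 30 mm (distance of any of glue_bottle, caliper, white_box, brown_box, tape_roll, steel_rule, glue_brush from where it was at the start of the episode above 0.03 m).
It also fails if it takes over 67 s, if anything falls off the work surface, if the arm or the gripper's body presses on something with over 40 N, if the wrist force passes 120 N, or if a joint passes its speed limit or range.

## Working session

There is one attempt and no reset: what is moved stays moved. The work goes in short steps, Python scripts to look and compute and a shell command to move; the robot and the scene stay as the last step left them, time stands still between calls to the robot, and variables do not carry over. Pictures are saved under pics/ and viewed, about 8 in all and at most 12, crops included, and the job is handed in when it is done.

```bash
mkdir -p pics; ls
python3 - <<'E'
from plant import robot, snapshot, recognise
import cv2,numpy as np
for n in("top","scene"):
    s=snapshot(n); cv2.imwrite(f"pics/{n}0.png",s["pixels"][:,:,::-1])
    print(n,s["K"].round(1).tolist(),s["world_from_camera"].round(3).tolist())
    for t in("magazine","tray","jig","jaw","jaw_post","glue_bottle","caliper","white_box","brown_box","tape_roll","steel_rule","glue_brush"):
        print(t,[(np.round(d["location"]).tolist(),round(d["conf"],2)) for d in recognise(s,t)][:4])
o=robot.get_obs(); print(o["time"],o["tool_pos"],o["orientation"],o["grip_width"],robot.grasp_offset)
E
```

```text
pics
top [[492.2, 0.0, 323.6], [0.0, 492.2, 238.1], [0.0, 0.0, 1.0]] [[0.03, -0.995, 0.093, 368.162], [-1.0, -0.031, -0.006, -24.171], [0.009, -0.093, -0.996, 1418.043], [0.0, 0.0, 0.0, 1.0]]
magazine [([210.0, 244.0], 0.61)]
tray [([258.0, 225.0], 0.89), ([272.0, 296.0], 0.75), ([179.0, 346.0], 0.73), ([215.0, 224.0], 0.71)]
jig [([390.0, 247.0], 0.66)]
jaw [([389.0, 250.0], 0.61), ([293.0, 139.0], 0.31)]
jaw_post []
glue_bottle [([211.0, 175.0], 0.93)]
caliper [([174.0, 199.0], 0.85)]
white_box [([363.0, 139.0], 0.91)]
brown_box [([364.0, 141.0], 0.23), ([214.0, 172.0], 0.16)]
tape_roll [([476.0, 258.0], 0.9)]
steel_rule [([300.0, 140.0], 0.65), ([469.0, 188.0], 0.3)]
glue_brush [([181.0, 287.0], 0.68), ([455.0, 256.0], 0.35)]
scene [[621.9, 0.0, 316.7], [0.0, 621.9, 241.0], [0.0, 0.0, 1.0]] [[0.747, 0.529, -0.402, 1064.456], [0.665, -0.587, 0.462, -691.875], [0.008, -0.612, -0.79, 1196.87], [0.0, 0.0, 0.0, 1.0]]
magazine [([421.0, 198.0], 0.62)]
tray [([408.0, 186.0], 0.89), ([378.0, 216.0], 0.74), ([326.0, 120.0], 0.63), ([303.0, 192.0], 0.62)]
jig [([257.0, 315.0], 0.89)]
jaw [([255.0, 299.0], 0.96)]
jaw_post [([254.0, 297.0], 0.81), ([376.0, 218.0], 0.47)]
glue_bottle [([458.0, 209.0], 0.61)]
caliper [([453.0, 180.0], 0.79)]
white_box [([392.0, 357.0], 0.62), ([387.0, 208.0], 0.55)]
brown_box [([238.0, 426.0], 0.89), ([259.0, 317.0], 0.51)]
tape_roll [([174.0, 366.0], 0.71)]
steel_rule [([445.0, 303.0], 0.6)]
glue_brush [([372.0, 140.0], 0.72)]
1.3 [ 291.38877486 -581.01699557  231.29873444] [-8.81735038e-06  9.73113482e-01  2.30326185e-01  1.35540284e-05] 85.63405660423133 -18.700000000000003
```

Run:
```python
import cv2
a=cv2.imread("pics/top0.png")[110:390,130:510]; cv2.imwrite("pics/topc.png",cv2.resize(a,None,fx=2.1,fy=2.1,interpolation=cv2.INTER_CUBIC))
```

```text
(no output)
```

View pics/topc.png

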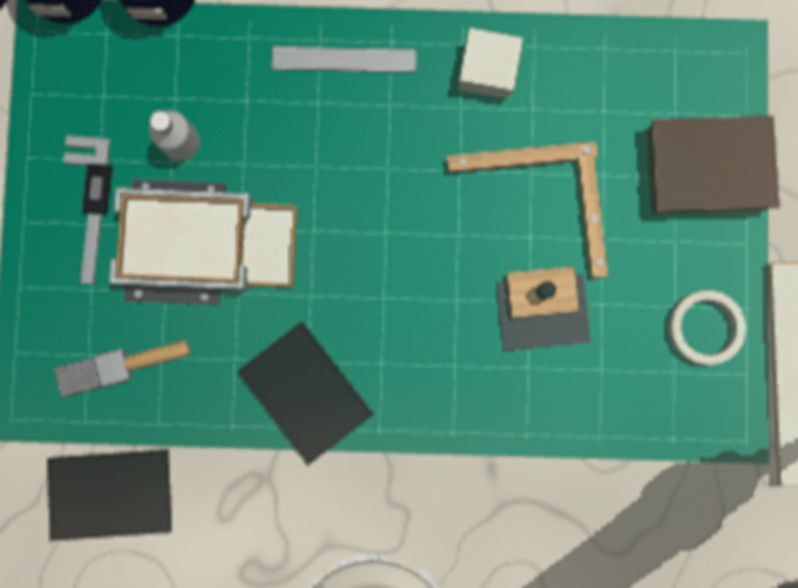

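View pics/scene0.png

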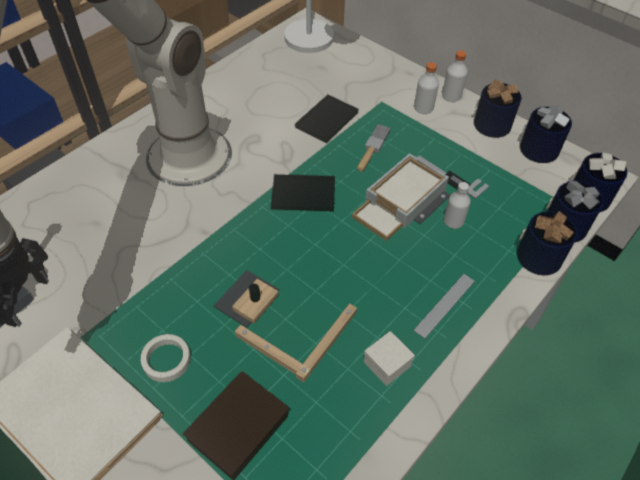

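The top view shows the magazine at crop ≈(180,240), with the bottom tray's free end at crop x≈295. The jig's fence and stop corner is at ≈(580,160) and the jaw post at ≈(543,290). The black trays are look-alikes.

```bash
cat > h.py <<'E'
import numpy as np,cv2
from scipy.spatial.transform import Rotation as R
from plant import robot,snapshot,recognise,outline_of
def ray(K,T,p,z):
    d=T[:3,:3]@np.linalg.solve(K,[p[0],p[1],1.]); o=T[:3,3]
    return (o+d*(z-o[2])/d[2])[:2]
def tooT(o):
    T=np.eye(4); w=o["orientation"]; T[:3,:3]=R.from_quat([w[1],w[2],w[3],w[0]]).as_matrix(); T[:3,3]=o["tool_pos"]; return T
def wrist():
    o=robot.get_obs(); s=snapshot("wrist"); s["T"]=tooT(o)@np.array(s["hand_eye"]); return s
def save(s,n,box=None,f=1):
    a=s["pixels"][:,:,::-1]
    if box: a=a[box[1]:box[3],box[0]:box[2]]
    cv2.imwrite(f"pics/{n}.png",cv2.resize(a,None,fx=f,fy=f,interpolation=cv2.INTER_CUBIC))
E
python3 - <<'E'
from h import *
s=snapshot("top");K,T=s["K"],s["world_from_camera"]
for n,x,y,z in [("t3",118,195,48),("t3",244,200,48),("t3",240,282,48),("t3",116,278,48),("front+",297,205,16),("front-",292,287,16),
 ("fence end",447,173,22),("corner",578,159,22),("stop end",592,276,22),("post",545,289,69),("jaw face l",507,274,24),("jaw face r",574,268,24),("bottle",160,122,130)]:
    print(n,ray(K,T,(130+x/2.1,110+y/2.1),z).round(0))
o=robot.get_obs();M=tooT(o);print(M.round(3)); s=wrist(); print(np.array(s["hand_eye"]).round(2).tolist(),s["K"].tolist())
E
```

```text
t3 [583. 356.]
t3 [582. 188.]
t3 [472. 188.]
t3 [472. 353.]
front+ [582. 120.]
front- [470. 122.]
fence end [632. -84.]
corner [ 657. -263.]
stop end [ 497. -285.]
post [ 473. -214.]
jaw face l [ 496. -169.]
jaw face r [ 506. -260.]
bottle [665. 286.]
[[ 8.94000e-01  4.48000e-01  0.00000e+00  2.91405e+02]
 [ 4.48000e-01 -8.94000e-01  0.00000e+00 -5.81000e+02]
 [ 0.00000e+00 -0.00000e+00 -1.00000e+00  2.31292e+02]
 [ 0.00000e+00  0.00000e+00  0.00000e+00  1.00000e+00]]
[[0.0, -0.96, -0.27, 69.4], [1.0, 0.0, 0.0, 0.06], [-0.0, -0.27, 0.96, -143.03], [0.0, 0.0, 0.0, 1.0]] [[340.48294684767666, 0.0, 319.829074013146], [0.0, 340.48294684767666, 243.15261411130413], [0.0, 0.0, 1.0]]
```

```bash
for i in 1; do
python3 -m jog '[[[0.67,0.88,0],[0,0,0.55]],[[0.67,0.88,0],[0,0,0.55]],[[0.67,0.88,0],[0,0,0.55]],[[0.67,0.88,0],[0,0,0.55]]]' -1
python3 -m jog '[[[0.67,0.88,0],[0,0,0.55]],[[0.67,0.88,0],[0,0,0.55]],[[0.67,0.88,0],[0,0,0.55]]]'
python3 -m jog '[[[0.67,0.88,0],[0,0,0.55]],[[0.67,0.88,0],[0,0,0.55]],[[0.67,0.88,0],[0,0,0.55]]]'
python3 -m jog '[[[0.67,0.88,0],[0,0,0.56]],[[0.67,0.88,0],[0,0,0.56]],[[0.67,0.88,0],[0,0,0.56]],[[0.67,0.88,0],[0,0,0.56]],[[0.67,0.88,0],[0,0,0.56]]]'
done
python3 - <<'E'
from h import *
o=robot.get_obs();print(tooT(o).round(3),o["time"])
s=wrist(); save(s,"w1"); np.savez("w1.npz",K=s["K"],T=s["T"]); print(s["T"].round(2))
E
```

```text
time: 1.73
tool_pos: [364.8, -486.0, 232.0]
orientation: [-0.001, 0.93, 0.367, 0.002]
contact_force: [1.0, 0.7, 0.5]
grip_width: 39.1
time: 1.98
tool_pos: [427.8, -401.7, 231.7]
orientation: [-0.0, 0.872, 0.49, 0.001]
contact_force: [0.7, 0.6, -0.1]
grip_width: 0.7
time: 2.23
tool_pos: [494.9, -313.1, 231.9]
orientation: [0.0, 0.796, 0.605, 0.001]
contact_force: [1.1, 0.5, 0.1]
grip_width: -0.0
time: 2.65
tool_pos: [560.6, -226.7, 231.5]
orientation: [-0.0, 0.706, 0.708, 0.0]
contact_force: [-0.3, -0.5, -1.6]
grip_width: -0.1
[[-3.00000e-03  1.00000e+00  1.00000e-03  5.60568e+02]
 [ 1.00000e+00  3.00000e-03  1.00000e-03 -2.26731e+02]
 [ 1.00000e-03  1.00000e-03 -1.00000e+00  2.31456e+02]
 [ 0.00000e+00  0.00000e+00  0.00000e+00  1.00000e+00]] 2.65
[[ 1.0000e+00  0.0000e+00  0.0000e+00  5.6168e+02]
 [ 0.0000e+00 -9.6000e-01 -2.7000e-01 -1.5833e+02]
 [ 0.0000e+00  2.7000e-01 -9.6000e-01  3.7454e+02]
 [ 0.0000e+00  0.0000e+00  0.0000e+00  1.0000e+00]]
```

View pics/w1.png

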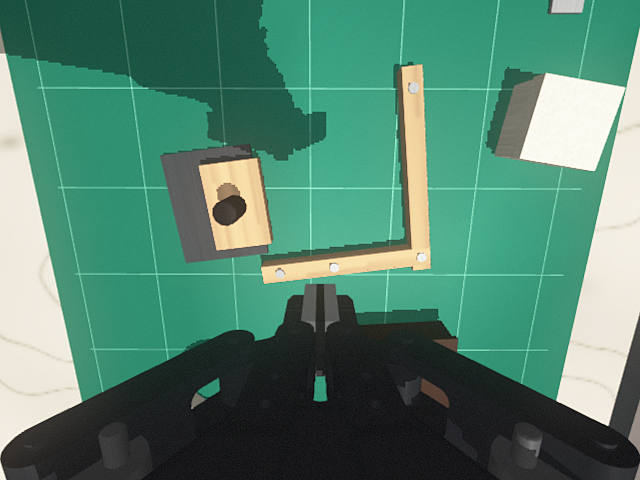

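The jig is clear in the wrist view. The fence runs from ≈(404,66) to (412,245), the stop from (262,268) to (410,250), and the jaw post's top is at ≈(230,210). I'll fit the edges in code, then move over to the magazine.

```bash
python3 - <<'E'
from h import *
d=np.load("w1.npz");K,T=d["K"],d["T"]
a=cv2.imread("pics/w1.png").astype(int); b,g,r=a[...,0],a[...,1],a[...,2]
print(a[150,398:430].tolist()[::2]); 
m=(r>190)&(r-b>40)
# fence inner (left) edge of bright top, rows 80..235; stop inner (upper) edge, cols 270..395
f=[(np.argmax(m[y,395:440])+394.5,y) for y in range(80,236,4)]
st=[(x,np.argmax(m[235:290,x])+234.5) for x in range(268,398,4)]
for n,p in(("fence",f),("stop",st)):
    w=np.array([ray(K,T,q,22) for q in p]); 
    l=cv2.fitLine(w.astype(np.float32),cv2.DIST_HUBER,0,.01,.01).ravel(); print(n,l)
    if n=="fence": F=l
S=l
t=np.linalg.solve(np.c_[F[:2],-S[:2]],S[2:]-F[2:]); c=F[2:]+t[0]*F[:2]
u=F[:2]*np.sign(F[1]); v=np.array([-u[1],u[0]]); 
print("corner",c,"home",c+80*u+55*v,"u",u,"ang stop·fence",F[:2]@S[:2])
print("post",ray(K,T,(230,210),69),"jaw face",ray(K,T,(257,158),24),ray(K,T,(271,243),24), "bed far", ray(K,T,(162,156),6))
E
python3 -m jog '[[[-0.1,1,-0.1],[0,0,0]],[[-0.1,1,-0.1],[0,0,0]],[[-0.1,1,-0.1],[0,0,0]]]'
python3 -m jog '[[[-0.1,1,-0.1],[0,0,0]],[[-0.1,1,-0.1],[0,0,0]],[[-0.1,1,-0.1],[0,0,0]]]'
python3 -m jog '[[[-0.15,0.95,-0.2],[0,0,0]],[[-0.15,0.95,-0.2],[0,0,0]],[[-0.15,0.95,-0.2],[0,0,0]],[[-0.15,0.95,-0.2],[0,0,0]],[[-0.15,0.95,-0.2],[0,0,0]]]'
python3 - <<'E'
from h import *
o=robot.get_obs();print(tooT(o).round(3),o["time"])
s=wrist(); save(s,"w2"); np.savez("w2.npz",K=s["K"],T=s["T"])
E
```

```text
[[102, 125, 60], [74, 93, 41], [68, 89, 103], [70, 89, 98], [132, 175, 214], [164, 216, 242], [166, 217, 244], [160, 212, 241], [159, 210, 241], [157, 210, 240], [159, 210, 240], [157, 209, 239], [154, 206, 237], [157, 209, 245], [132, 168, 112], [136, 168, 75]]
fence [ 1.2869243e-01 -9.9168456e-01  6.4890887e+02 -1.6661504e+02]
stop [ 9.9191898e-01  1.2687270e-01  5.6426630e+02 -2.7472147e+02]
corner [ 661.32697 -262.3068 ] home [ 596.4889  -190.05011] u [-0.12869243  0.99168456] ang stop·fence 0.0018347651
post [ 480.80919395 -212.22525946] jaw face [ 499.39098463 -167.58121529] [ 510.28143686 -255.65626371] bed far [ 396.7286768  -166.34477428]
time: 2.95
tool_pos: [548.0, -125.5, 221.0]
orientation: [-0.001, 0.707, 0.707, 0.0]
contact_force: [-0.6, 1.0, -0.7]
grip_width: -0.1
time: 3.2
tool_pos: [538.0, -25.3, 211.3]
orientation: [-0.001, 0.707, 0.707, 0.0]
contact_force: [0.5, 0.7, 1.5]
grip_width: 0.5
time: 3.62
tool_pos: [524.4, 64.7, 191.2]
orientation: [0.0, 0.708, 0.706, -0.001]
contact_force: [-1.3, -0.7, 0.4]
grip_width: 0.2
[[ 2.00000e-03  1.00000e+00 -0.00000e+00  5.24354e+02]
 [ 1.00000e+00 -2.00000e-03 -1.00000e-03  6.46930e+01]
 [-1.00000e-03 -0.00000e+00 -1.00000e+00  1.91187e+02]
 [ 0.00000e+00  0.00000e+00  0.00000e+00  1.00000e+00]] 3.6167
```

View pics/w2.png

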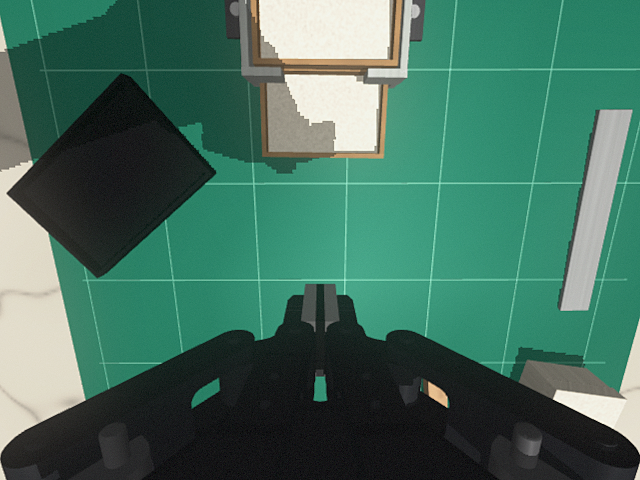

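Run:
```python
from h import *
d=np.load("w2.npz");K,T=d["K"],d["T"]
for n,p,z in(("fl",(262,157.5),16),("fr",(384.5,157.5),16),("inl",(267,153),16),("inr",(381,153),16),("backl",(263,84),16),("backr",(387,84),16),("ear front l",(244,82),20),("ear r",(408,78),20),("wall top l",(241,70),50),("wall top r",(412,66),50),("t3 l",(249,67),48),("t3 r",(400,67),48)):
    print(n,ray(K,T,p,z).round(1))
```

```text
fl [473.6 125. ]
fr [584.6 124.9]
inl [478.3 129. ]
inr [581.3 128.8]
backl [477.3 186.2]
backr [583.7 186.1]
ear front l [461.9 187.1]
ear r [600.5 190. ]
wall top l [466.3 190.3]
wall top r [595.8 192.9]
t3 l [472.1 192.8]
t3 r [587.2 192.7]
```

```bash
python3 -m jog '[[[0.05,0.83,-0.9],[0,0,0]],[[0.05,0.83,-0.9],[0,0,0]],[[0.05,0.83,-0.9],[0,0,0]],[[0.05,0.83,-0.9],[0,0,0]],[[0.05,0.83,-0.9],[0,0,0]]]' 0.46 30
python3 -m jog '[[[0,0,-0.4],[0,0,0]],[[0,0,-0.75],[0,0,0]],[[0,0,-0.8],[0,0,0]],[[0,0,-0.8],[0,0,0]],[[0,0,-0.8],[0,0,0]]]'
python3 - <<'E'
from h import *
s=wrist(); save(s,"w3")
E
```

```text
time: 4.08
tool_pos: [528.6, 147.9, 99.5]
orientation: [-0.001, 0.708, 0.707, -0.002]
contact_force: [0.1, -0.2, 0.4]
grip_width: 60.4
time: 4.5
tool_pos: [530.9, 147.7, 22.8]
orientation: [0.001, 0.708, 0.706, 0.001]
contact_force: [0.1, 0.3, -0.1]
grip_width: 62.4
```

View pics/w3.png

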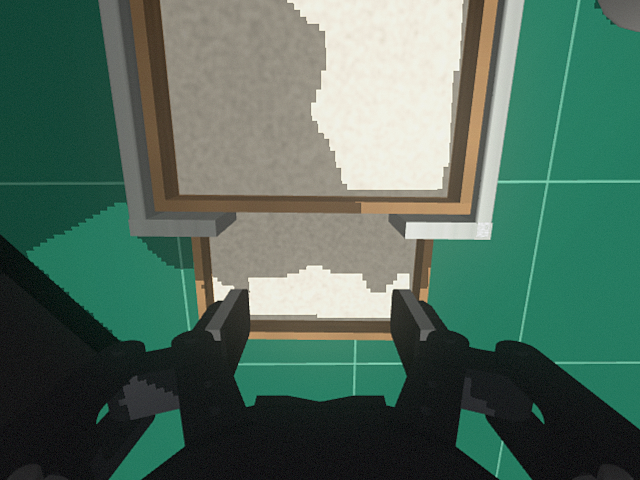

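Seen from near, the fingers are both above the free end, and the tray centre is about 3 mm to the left (image ≈313 vs 320). I'll shift, narrow the opening a little and go down carefully.

```bash
python3 -m jog '[[[-0.03,0,0],[0,0,0]],[[-0.03,0,0],[0,0,0]],[[-0.03,0,-0.05],[0,0,0]],[[-0.03,0,-0.1],[0,0,0]],[[-0.03,0,-0.1],[0,0,0]]]' 0.32 30
python3 -m jog '[[[0,0,-0.02],[0,0,0]],[[0,0,-0.04],[0,0,0]],[[0,0,-0.04],[0,0,0]]]'
python3 -m jog '[[[0,0,-0.02],[0,0,0]],[[0,0,-0.03],[0,0,0]],[[0,0,-0.03],[0,0,0]]]'
python3 - <<'E'
from h import *
s=wrist(); save(s,"w4",(160,180,480,420),2)
E
```

```text
time: 4.97
tool_pos: [525.9, 148.6, 10.7]
orientation: [-0.0, 0.707, 0.707, -0.0]
contact_force: [-0.8, -0.0, -0.9]
grip_width: 56.5
time: 5.22
tool_pos: [526.0, 149.0, 6.8]
orientation: [-0.0, 0.707, 0.707, -0.0]
contact_force: [-0.5, -0.2, 0.0]
grip_width: 56.6
time: 5.47
tool_pos: [526.2, 149.0, 4.0]
orientation: [-0.0, 0.707, 0.707, -0.0]
contact_force: [0.6, -0.2, 1.0]
grip_width: 55.9
```

View pics/w4.png

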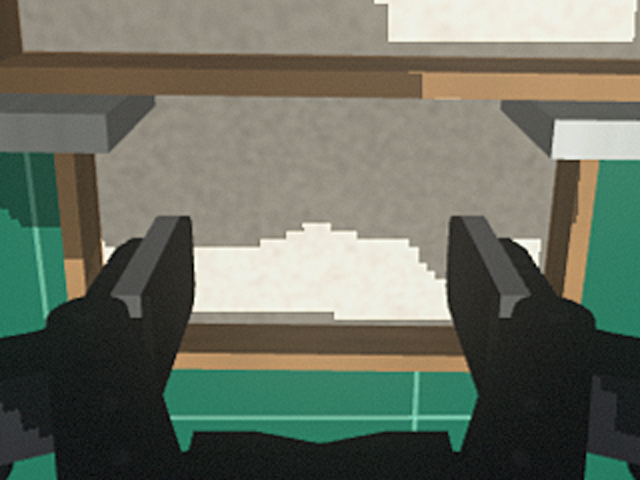

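Both fingers are inside, just behind the end wall. A little lower, then pull a little.

```bash
python3 -m jog '[[[0,0,-0.01],[0,0,0]],[[0,0,-0.02],[0,0,0]],[[0,0,-0.02],[0,0,0]]]'
python3 -m jog '[[[0,-0.04,0],[0,0,0]],[[0,-0.08,0],[0,0,0]],[[0,-0.12,0],[0,0,0]],[[0,-0.16,0],[0,0,0]],[[0,-0.2,0],[0,0,0]],[[0,-0.2,0],[0,0,0]]]'
python3 - <<'E'
from h import *
s=wrist(); save(s,"w5",(160,180,480,420),2)
E
```

```text
time: 5.77
tool_pos: [526.3, 148.9, 2.2]
orientation: [-0.0, 0.707, 0.707, -0.0]
contact_force: [-0.2, -0.1, 0.5]
grip_width: 56.6
time: 6.27
tool_pos: [526.5, 128.0, 2.4]
orientation: [0.0, 0.708, 0.706, -0.0]
contact_force: [0.3, 0.5, 0.6]
grip_width: 56.3
```

View pics/w5.png

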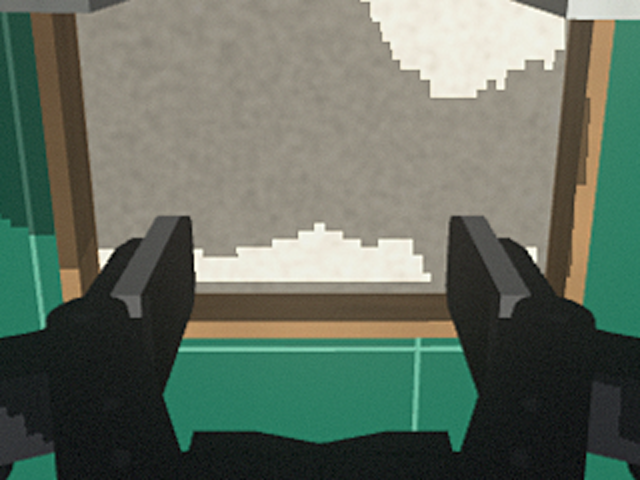

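The tray follows the fingers (its wall is now at y≈117). I'll carry on pulling it out and steer it to the jig's entry.

```bash
python3 -m jog '[[[0,-0.08,0],[0,0,0]],[[0,-0.16,0],[0,0,0]],[[0,-0.24,0],[0,0,0]],[[0,-0.33,0],[0,0,0]],[[0,-0.42,0],[0,0,0]],[[0,-0.51,0],[0,0,0]],[[0,-0.6,0],[0,0,0]],[[0,-0.7,0],[0,0,0]],[[0,-0.8,0],[0,0,0]],[[0,-0.9,0],[0,0,0]],[[0,-0.97,0],[0,0,0]],[[0,-1,0],[0,0,0]]]'
python3 -m jog '[[[0,0,0],[0,0,0]],[[0.0,-0.05,0],[0,0,0]],[[0.02,-0.12,0],[0,0,0.03]],[[0.06,-0.2,0],[0,0,0.06]],[[0.1,-0.3,0],[0,0,0.1]],[[0.15,-0.4,0],[0,0,0.14]],[[0.2,-0.5,0],[0,0,0.18]],[[0.25,-0.6,0],[0,0,0.21]],[[0.3,-0.7,0],[0,0,0.24]],[[0.34,-0.8,0],[0,0,0.26]],[[0.38,-0.9,0],[0,0,0.26]],[[0.41,-1,0],[0,0,0.26]]]'
python3 -m jog '[[[0,-0.03,0],[0,0,0]],[[0,-0.05,0],[0,0,0]],[[0,-0.05,0],[0,0,0]]]'
python3 - <<'E'
from h import *
o=robot.get_obs(); print(o["tool_pos"],o["contact_force"])
s=snapshot("top"); save(s,"t6",(130,110,510,390),2.1); np.savez("t6.npz",K=s["K"],T=s["world_from_camera"])
s=wrist(); save(s,"w6")
E
```

```text
time: 7.32
tool_pos: [526.2, 26.6, 2.1]
orientation: [0.0, 0.708, 0.706, -0.001]
contact_force: [0.6, 0.2, 0.5]
grip_width: 56.1
time: 8.32
tool_pos: [567.7, -71.2, 2.3]
orientation: [-0.0, 0.66, 0.751, 0.0]
contact_force: [-0.2, -0.1, 0.7]
grip_width: 56.5
time: 8.57
tool_pos: [567.1, -76.3, 2.2]
orientation: [-0.0, 0.66, 0.751, -0.0]
contact_force: [-0.2, 0.2, -0.4]
grip_width: 56.5
[567.09077843 -76.32345768   2.20169019] [-0.17449306  0.22762185 -0.43444929]
```

View pics/w6.png

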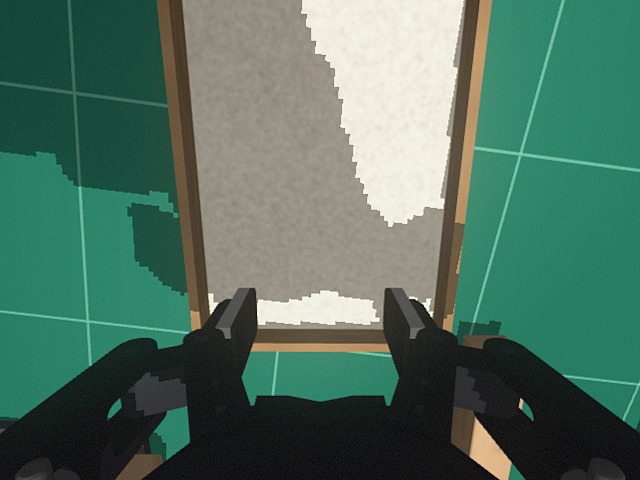

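View pics/t6.png

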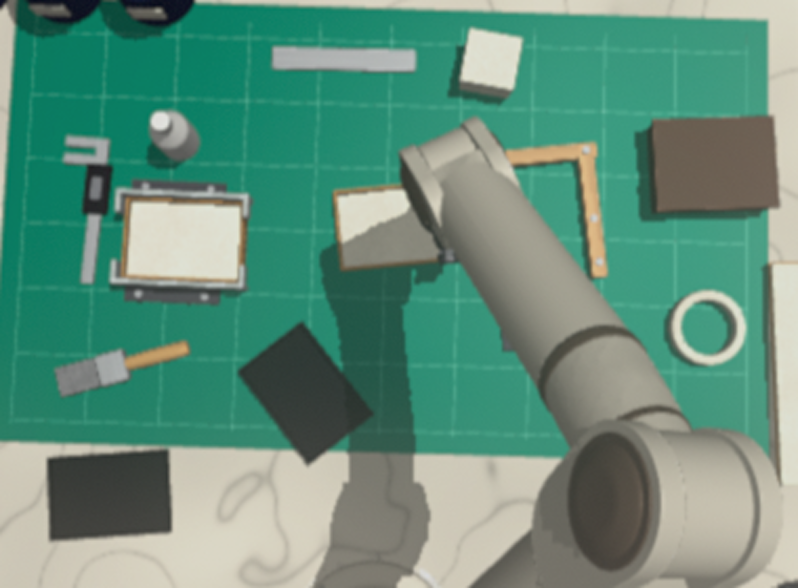

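The tray is out, square to the jig and centred on the fingers. The two upper trays dropped inside the magazine. Now I'll pull it along the jig's axis.

```bash
python3 -m jog '[[[0.01,-0.06,0],[0,0,0]],[[0.02,-0.14,0],[0,0,0]],[[0.03,-0.22,0],[0,0,0]],[[0.04,-0.31,0],[0,0,0]],[[0.05,-0.4,0],[0,0,0]],[[0.065,-0.5,0],[0,0,0]],[[0.08,-0.6,0],[0,0,0]],[[0.09,-0.7,0],[0,0,0]],[[0.105,-0.8,0],[0,0,0]],[[0.115,-0.88,0],[0,0,0]],[[0.12,-0.92,0],[0,0,0]],[[0.12,-0.92,0],[0,0,0]]]'
python3 -m jog '[[[0.01,-0.06,0],[0,0,0]],[[0.02,-0.14,0],[0,0,0]],[[0.03,-0.22,0],[0,0,0]],[[0.04,-0.3,0],[0,0,0]],[[0.05,-0.38,0],[0,0,0]],[[0.06,-0.46,0],[0,0,0]],[[0.07,-0.54,0],[0,0,0]],[[0.08,-0.61,0],[0,0,0]],[[0.085,-0.67,0],[0,0,0]],[[0.095,-0.73,0],[0,0,0]],[[0.1,-0.77,0],[0,0,0]],[[0.1,-0.79,0],[0,0,0]]]'
python3 -m jog '[[[0.003,-0.02,0],[0,0,0]],[[0.005,-0.04,0],[0,0,0]],[[0.005,-0.05,0],[0,0,0]],[[0.005,-0.05,0],[0,0,0]]]'
python3 -m jog '[[[0.001,-0.01,0],[0,0,0]],[[0.003,-0.02,0],[0,0,0]],[[0.003,-0.03,0],[0,0,0]],[[0.003,-0.03,0],[0,0,0]]]'
```

```text
time: 9.67
tool_pos: [579.4, -169.9, 2.2]
orientation: [0.0, 0.661, 0.751, -0.0]
contact_force: [-0.0, -0.0, -0.4]
grip_width: 56.2
time: 10.67
tool_pos: [589.4, -248.0, 2.2]
orientation: [0.0, 0.66, 0.751, -0.0]
contact_force: [0.5, -0.2, -0.0]
grip_width: 56.2
time: 11.0
tool_pos: [589.9, -252.2, 2.3]
orientation: [0.0, 0.66, 0.751, -0.0]
contact_force: [-0.3, -0.6, -0.5]
grip_width: 56.4
time: 11.33
tool_pos: [590.2, -255.2, 2.3]
orientation: [0.0, 0.66, 0.751, -0.0]
contact_force: [-0.0, -0.3, -0.1]
grip_width: 56.3
```

Expecting contact around y≈-256 to -258; creeping on.

```bash
python3 -m jog '[[[0.001,-0.01,0],[0,0,0]],[[0.002,-0.02,0],[0,0,0]],[[0.002,-0.02,0],[0,0,0]],[[0.002,-0.02,0],[0,0,0]]]'
python3 -m jog '[[[0.001,-0.01,0],[0,0,0]],[[0.002,-0.02,0],[0,0,0]],[[0.002,-0.02,0],[0,0,0]],[[0.002,-0.02,0],[0,0,0]]]'
python3 - <<'E'
from h import *
s=wrist(); save(s,"w7"); np.savez("w7.npz",K=s["K"],T=s["T"]);
E
```

```text
time: 11.67
tool_pos: [590.4, -256.4, 2.3]
orientation: [-0.0, 0.66, 0.751, 0.0]
contact_force: [-0.7, 1.4, 0.7]
grip_width: 55.9
time: 12.0
tool_pos: [590.4, -256.5, 2.3]
orientation: [-0.001, 0.66, 0.752, 0.001]
contact_force: [-2.0, 6.5, 2.1]
grip_width: 56.5
```

View pics/w7.png

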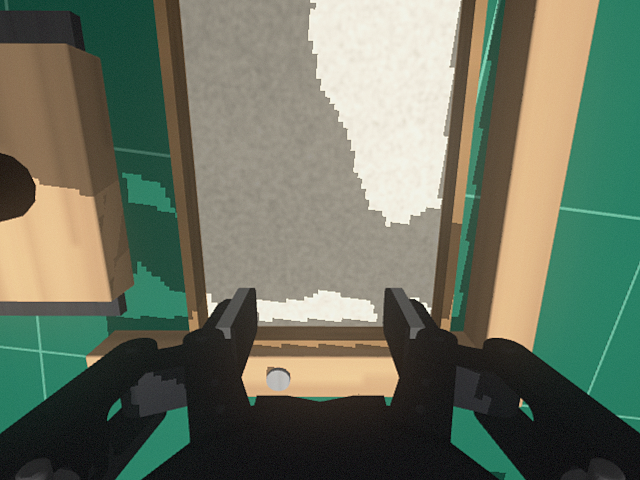

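The tray is against the end stop (6.5 N). Now I'll slide it to the fence with the right-hand finger, from inside.

```bash
python3 -m jog '[[[0,0.025,0],[0,0,0]],[[0.03,0.03,0],[0,0,0]],[[0.06,0.033,0],[0,0,0]],[[0.09,0.037,0],[0,0,0]],[[0.12,0.04,0],[0,0,0]],[[0.14,0.043,0],[0,0,0]],[[0.16,0.046,0],[0,0,0]],[[0.16,0.046,0],[0,0,0]]]'
python3 -m jog '[[[0.01,0.001,0],[0,0,0]],[[0.02,0.003,0],[0,0,0]],[[0.03,0.004,0],[0,0,0]],[[0.03,0.004,0],[0,0,0]]]'
python3 -m jog '[[[0.01,0.001,0],[0,0,0]],[[0.02,0.003,0],[0,0,0]],[[0.03,0.004,0],[0,0,0]],[[0.03,0.004,0],[0,0,0]]]'
```

```text
time: 12.72
tool_pos: [607.2, -254.3, 2.2]
orientation: [0.0, 0.66, 0.751, 0.0]
contact_force: [-0.5, 1.9, -1.3]
grip_width: 56.3
time: 13.05
tool_pos: [609.7, -253.9, 2.3]
orientation: [-0.0, 0.66, 0.751, 0.0]
contact_force: [-1.4, 1.7, -0.4]
grip_width: 56.4
time: 13.38
tool_pos: [612.9, -253.6, 2.4]
orientation: [0.0, 0.66, 0.751, 0.0]
contact_force: [-1.9, 2.2, -0.3]
grip_width: 56.2
```

```bash
python3 -m jog '[[[0.01,0.001,0],[0,0,0]],[[0.02,0.003,0],[0,0,0]],[[0.02,0.003,0],[0,0,0]],[[0.02,0.003,0],[0,0,0]]]'
python3 -m jog '[[[0.01,0.001,0],[0,0,0]],[[0.02,0.003,0],[0,0,0]],[[0.02,0.003,0],[0,0,0]],[[0.02,0.003,0],[0,0,0]]]'
python3 - <<'E'
from h import *
s=wrist(); save(s,"w8"); np.savez("w8.npz",K=s["K"],T=s["T"]);
E
```

```text
time: 13.72
tool_pos: [613.3, -253.5, 2.2]
orientation: [-0.001, 0.66, 0.751, -0.001]
contact_force: [-5.3, 2.4, 2.8]
grip_width: 56.5
time: 14.05
tool_pos: [613.5, -253.5, 2.2]
orientation: [-0.002, 0.66, 0.751, -0.002]
contact_force: [-10.9, 2.8, 8.4]
grip_width: 56.2
```

View pics/w8.png

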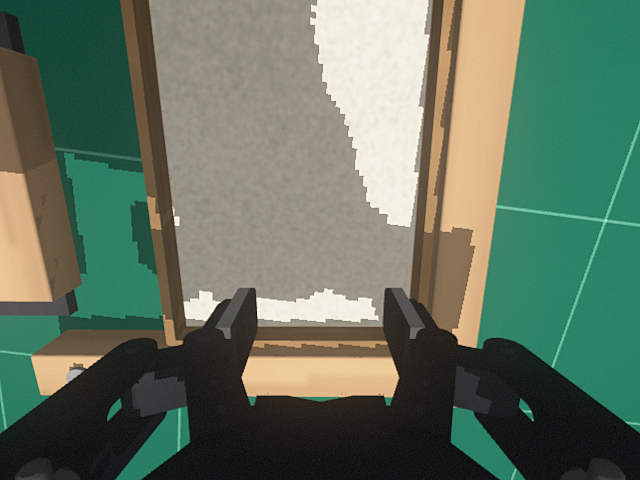

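The tray is home (fence 10.9 N). Next: back off, lift out, and go above the jaw post with the fingers open.

```bash
python3 -m jog '[[[-0.04,0.02,0],[0,0,0]],[[-0.07,0.05,0],[0,0,0]],[[-0.07,0.05,0],[0,0,0]],[[-0.07,0.05,0.1],[0,0,0]],[[-0.07,0.05,0.4],[0,0,0]],[[-0.07,0.05,0.8],[0,0,0]],[[-0.07,0.05,1],[0,0,0]],[[-0.07,0.05,1],[0,0,0]],[[-0.07,0.05,1],[0,0,0]]]'
python3 -m jog '[[[-0.65,0.17,0.2],[0,0,0]],[[-0.65,0.17,0.2],[0,0,0]],[[-0.65,0.17,0.2],[0,0,0]]]' 0.7
python3 -m jog '[[[-0.65,0.17,0.2],[0,0,0]],[[-0.65,0.17,0.2],[0,0,0]],[[-0.65,0.17,0.2],[0,0,0]],[[-0.65,0.17,0.2],[0,0,0]],[[-0.65,0.17,0.2],[0,0,0]]]'
python3 - <<'E'
from h import *
s=wrist(); K,T=s["K"],s["T"]; save(s,"w9"); o=robot.get_obs(); print(o["tool_pos"])
for d in recognise(s,"jaw_post")[:3]: print(d["location"],d["conf"],ray(K,T,d["location"],69))
for d in outline_of(s,"jaw")[:2]:
    m=d["region"]; ys,xs=np.where(m); print(d["conf"],m.sum(),xs.min(),xs.max(),ys.min(),ys.max())
px=s["pixels"].astype(int).max(2); roi=np.zeros_like(px,bool); roi[130:330,250:390]=1
n,l,st,c=cv2.connectedComponentsWithStats(((px<60)&roi).astype(np.uint8))
for i in range(1,n):
    if st[i,4]>150: print(st[i],c[i])
E
```

```text
time: 14.85
tool_pos: [611.6, -248.7, 105.1]
orientation: [0.002, 0.66, 0.751, 0.001]
contact_force: [-0.4, 0.0, -0.7]
grip_width: 56.0
time: 15.1
tool_pos: [539.0, -229.6, 121.1]
orientation: [-0.003, 0.66, 0.752, -0.002]
contact_force: [-0.7, -0.5, -0.4]
grip_width: 72.3
time: 15.52
tool_pos: [480.3, -214.7, 142.2]
orientation: [0.0, 0.66, 0.751, 0.0]
contact_force: [-0.0, -0.4, -0.5]
grip_width: 72.8
[ 480.61229396 -214.54897862  142.19427952]
0.92 8553 269 350 179 291
[ 250  159   87   22 1310] [288.54045802 167.62977099]
[293 225  34  45 476] [310.14285714 239.26680672]
```

Run:
```python
from h import *
o=robot.get_obs();T=tooT(o)@np.array(snapshot("wrist")["hand_eye"]);K=np.load("w8.npz")["K"]
p=ray(K,T,(310,252),69); print(p,p-o["tool_pos"][:2])
```

```text
[ 475.60390771 -212.71056402] [-5.06395777  1.42751321]
```

View pics/w9.png

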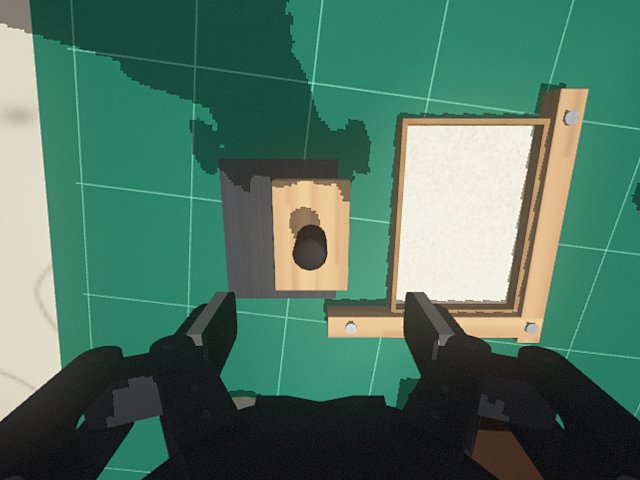

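The post is at ≈(312,250) px, world (476,-213), and the tray looks home in the corner. I'll go down over the post, close lightly and push.

```bash
python3 -m jog '[[[-0.045,0.01,-0.3],[0,0,0]],[[-0.045,0.01,-0.6],[0,0,0]],[[-0.045,0.01,-0.85],[0,0,0]],[[-0.045,0.01,-1],[0,0,0]],[[-0.045,0.01,-1],[0,0,0]]]'
python3 -m jog '[[[0,0,-0.03],[0,0,0]],[[0,0,-0.03],[0,0,0]],[[0,0,-0.03],[0,0,0]],[[0,0,-0.03],[0,0,0]],[[0,0,-0.03],[0,0,0]]]' -0.4 20
python3 -m jog '[[[0.04,0.005,0],[0,0,0]],[[0.08,0.01,0],[0,0,0]],[[0.12,0.015,0],[0,0,0]],[[0.16,0.02,0],[0,0,0]],[[0.2,0.026,0],[0,0,0]],[[0.24,0.031,0],[0,0,0]],[[0.28,0.036,0],[0,0,0]],[[0.32,0.042,0],[0,0,0]],[[0.34,0.044,0],[0,0,0]],[[0.34,0.044,0],[0,0,0]]]'
```

```text
time: 16.13
tool_pos: [473.1, -211.9, 38.9]
orientation: [-0.003, 0.66, 0.751, -0.0]
contact_force: [-1.3, -0.1, 0.3]
grip_width: 72.8
time: 16.55
tool_pos: [475.4, -213.5, 40.2]
orientation: [0.001, 0.66, 0.751, -0.0]
contact_force: [-0.5, -0.7, 0.5]
grip_width: 25.5
time: 17.38
tool_pos: [510.0, -208.4, 39.2]
orientation: [0.0, 0.66, 0.751, 0.001]
contact_force: [-0.1, -1.3, -0.5]
grip_width: 25.8
```

```bash
python3 -m jog '[[[0.01,0.001,0],[0,0,0]],[[0.02,0.003,0],[0,0,0]],[[0.03,0.004,0],[0,0,0]],[[0.03,0.004,0],[0,0,0]]]'
python3 -m jog '[[[0.01,0.001,0],[0,0,0]],[[0.02,0.003,0],[0,0,0]],[[0.02,0.003,0],[0,0,0]],[[0.02,0.003,0],[0,0,0]]]'
python3 -m jog '[[[0.01,0.001,0],[0,0,0]],[[0.02,0.003,0],[0,0,0]],[[0.02,0.003,0],[0,0,0]],[[0.02,0.003,0],[0,0,0]]]'
```

```text
time: 17.72
tool_pos: [512.1, -208.0, 39.2]
orientation: [-0.0, 0.66, 0.751, 0.0]
contact_force: [-1.9, -0.6, 1.1]
grip_width: 25.6
time: 18.05
tool_pos: [512.2, -208.0, 39.1]
orientation: [-0.001, 0.66, 0.751, -0.001]
contact_force: [-7.5, -1.0, 5.3]
grip_width: 25.6
time: 18.38
tool_pos: [512.3, -208.0, 38.9]
orientation: [-0.002, 0.66, 0.751, -0.003]
contact_force: [-10.7, -0.5, 9.4]
grip_width: 26.0
```

Firm contact at 10.7 N after ≈37 mm of travel. Release, lift and check numerically.

```bash
python3 -m jog '[[[-0.03,-0.004,0],[0,0,0]],[[-0.03,-0.004,0],[0,0,0]],[[-0.03,-0.004,0],[0,0,0]],[[-0.03,-0.004,0.1],[0,0,0]],[[-0.03,-0.004,0.4],[0,0,0]],[[-0.03,-0.004,0.7],[0,0,0]],[[-0.03,-0.004,1],[0,0,0]],[[-0.03,-0.004,1],[0,0,0]]]' 0.5
python3 -m jog '[[[0.4,0.2,0.7],[0,0,0]],[[0.4,0.2,0.7],[0,0,0]],[[0.4,0.2,0.7],[0,0,0]],[[0.4,0.2,0.7],[0,0,0]],[[0.4,0.2,0.7],[0,0,0]]]'
python3 - <<'E'
from h import *
u=np.array([-.1287,.9917]);v=np.array([-u[1],u[0]]);H=np.array([596.5,-190])
o=robot.get_obs();print(o["tool_pos"],o["contact_force"])
s=wrist();K,T=s["K"],s["T"];save(s,"w10");
# rectified jig-frame view at z=16: 1 px = 0.5 mm ; sample profiles
def px(ju,jv,z):
    w=np.r_[H+ju*u+jv*v,z]; c=T[:3,:3].T@(w-T[:3,3]); q=K@c; return q[:2]/q[2]
def prof(a,b,n,z):
    P=np.array([px(*p,z) for p in np.linspace(a,b,n)],np.float32)[None]
    return cv2.remap(s["pixels"],P[...,0],P[...,1],cv2.INTER_LINEAR)[0]
for name,a,b in(("v across u=-10",(-10,-70),(-10,70)),("v across u=25",(25,-70),(25,70)),("u along v=20",(-95,20),(90,20)),("u along v=-20",(-95,-20),(90,-20))):
    n=int(abs(a[0]-b[0])+abs(a[1]-b[1]))//2+1; r=prof(a,b,n,16).astype(int); print(name); print(' '.join(f"{int((a[0] or 0)+(b[0]-a[0])*i/(n-1)) if a[0]!=b[0] else int(a[1]+(b[1]-a[1])*i/(n-1))}:{c[0]},{c[2]}" for i,c in enumerate(r) if i<14 or i>n-14))
for nme in("tray","magazine","jaw"):
    for d in outline_of(s,nme)[:2]:
        c=cv2.minAreaRect(np.argwhere(d["region"])[:,::-1].astype(np.float32)); print(nme,round(d["conf"],2),[ ((q-H)@u.round(3),(q-H)@v) for q in [ray(K,T,p,16) for p in cv2.boxPoints(c)]])
t=snapshot("top");save(t,"t10")
for d in outline_of(t,"tray")[:4]:
    c=cv2.minAreaRect(np.argwhere(d["region"])[:,::-1].astype(np.float32)); print("top tray",round(d["conf"],2),ray(t["K"],t["world_from_camera"],c[0],32),c[1:])
E
```

```text
time: 19.05
tool_pos: [517.9, -208.2, 145.8]
orientation: [0.005, 0.66, 0.752, 0.002]
contact_force: [0.9, -0.9, 0.4]
grip_width: 64.2
time: 19.47
tool_pos: [553.1, -187.8, 209.4]
orientation: [0.0, 0.66, 0.751, -0.0]
contact_force: [-0.0, -0.0, -1.0]
grip_width: 64.0
[ 553.08368671 -187.81963599  209.3705917 ] [-1.37943840e-05 -3.78552109e-02 -9.82887600e-01]
v across u=-10
-70:226,144 -68:227,144 -66:229,146 -64:230,148 -62:230,147 -60:230,148 -58:227,143 -56:85,61 -54:152,92 -52:191,110 -50:93,67 -48:107,79 -46:244,226 -44:242,226 46:242,224 48:242,227 50:237,216 52:192,105 54:193,108 56:191,121 58:226,143 60:225,143 62:227,144 64:223,140 66:223,141 68:233,150 70:237,155
v across u=25
-70:226,145 -68:227,145 -66:228,146 -64:228,146 -62:230,149 -60:229,147 -58:225,142 -56:102,72 -54:173,102 -52:195,112 -50:96,67 -48:110,82 -46:178,156 -44:244,227 46:243,227 48:242,224 50:216,189 52:181,101 54:194,112 56:187,119 58:227,144 60:226,143 62:227,144 64:224,141 66:224,141 68:233,150 70:237,153
u along v=20
-95:233,151 -92:238,155 -90:238,157 -88:239,158 -86:238,156 -84:241,158 -82:193,123
[... 776 characters left out ...]
.75315561967024))]
jaw 0.96 [(np.float64(-57.090987684433586), np.float64(122.14041460013657)), (np.float64(35.51161862214904), np.float64(116.63129054566498)), (np.float64(35.557242863545675), np.float64(55.657920083290996)), (np.float64(-57.05642302942831), np.float64(56.63913931763662))]
top tray 0.9 [527.68088879 270.71876412] ((57.24199676513672, 39.00782012939453), 2.38594388961792)
top tray 0.89 [328.32644662  97.91872591] ((56.79999923706055, 39.599998474121094), 53.13010025024414)
top tray 0.89 [186.81596989 351.5237094 ] ((39.96959686279297, 59.348793029785156), 85.91438293457031)
top tray 0.88 [ 585.78040774 -155.02442774] ((38.42294692993164, 32.88322830200195), 83.8844985961914)
```

```bash
python3 -c "
from plant import order; print(order.hand_in())"
```

```text
the job is handed in; nothing more can be done
None
```

The bottom tray is out of the magazine and home in the squaring jig with the jaw pushed up against it. I handed the job in at about 19.5 s of the 67 s; no verdict is reported.

I hooked the tray's front wall from inside with both fingers spread. Then I slid it out along the mat, turned it about 7.4° and drew it into the jig until it met the end stop (6.5 N). I pushed it to the fence from inside (10.9 N), then pushed the jaw up by its post until it met the tray (10.7 N after about 37 mm of travel), and withdrew.

**Last checks, from the wrist camera and the top view:**
- **Tray:** it spans about -79 to 80 mm along the jig and -55 to 55 mm across it, so it is home within about 1 to 2 mm and looks square.
- **Jaw:** no gap shows between its face and the tray; I did not read the joint value itself.
- **Other trays:** they show as one outline in the magazine, about 7 mm from my estimate of its centre. That estimate is uncertain because I had to assume a height, and the magazine's clearance leaves them only about 2 mm of play.
- **Gripper:** it is clear of everything, with no contact force beyond the roughly 1 N noise.

**Disagreements and gaps:**
- **Tray outline:** one corner from the network was about 12 mm off at the fence, apparently because it took in part of the fence. The edge profiles did not show this.
- **Jaw post:** the network did not find it in the close view, so I located it from its dark pixels and the picture.
- **Bystanders:** I did not check their positions after the last moves. They looked unmoved in the top view taken halfway, and no later move went near them.

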